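Lock a circuit board in its holder

TASK

Clamp the green circuit board in the blue holder: push the red knob along the long leg of its L-shaped slot until the jaw is fully closed, then push it round the corner to the very end of the short leg, where it locks. Only push the knob, with the fingertips and without pinching it or pushing hard; do not touch the board or lift anything, and leave the other things on the table where they are.

Things in the scene. Friction and masses are not known exactly. Their poses are not given: they have to be found in the camera images.
- jig: Board holder fixed to the table. Aluminium base, x -125 to 150, y -60 to 60 mm, 12 mm high; origin on the table. Its x axis runs along the slot's long leg (the jaw closes to +x), y along the short leg, corner to locked end. Blue gate plate at x -125 to -15, top 26 mm up, slot 16 mm wide; yellow dot at the open end, green at the locked. Black fixed jaw at x 132 to 144, 26 mm high.
- slot_start (a point): Point on the slot's centre line at the open end of the long leg, level with the gate plate's top (26 mm over the table). The knob's axis passes here when joint jaw and joint knob are 0.
- slot_corner (a point): Point on the slot's centre line at the corner, 60 mm along the holder's +x from slot_start, same height.
- slot_end (a point): Point on the slot's centre line at the locked end of the short leg, 38 mm along the holder's +y from slot_corner, same height.
- knob_top (a point): Centre of the red knob's top, 66 mm above the table. An upright cylinder 22 mm across, 36 mm tall (30 to 66 mm above the table), on a 12 mm pin that runs in the slot with 2 mm play each side. It cannot turn, tilt or come out, and stays where it is left; pushing it takes about 3 to 5 N; over 35 N is too hard.
- jaw (a joint): Travel of jaw and knob along the slot's long leg (holder +x), in m: 0 fully open, 0.060 fully closed, at the corner. The knob is sideways free only from about 0.058.
- knob (a joint): Travel of the knob along the short leg (holder +y), in m: 0 in the long leg, 0.038 at the locked end. The jaw does not move with it.
- board: Green circuit board with metal shields, 60 x 80 mm, 3 mm thick (6 mm over the shields), 45 g, lying loose on the holder's bed between the jaws. Origin at the centre of its underside. The closing jaw pushes it up to the fixed jaw, with about 1.5 mm play left when closed.
- screwdriver: Yellow screwdriver 150 mm long lying beside the holder (its +y side). Bystander.
- tweezers: Steel tweezers 130 x 9 x 6 mm lying beside the holder (its -y side). Origin at the centre of the underside. Bystander.
- spray_can: Red spray can, 52 mm across, 150 mm tall, standing. Origin at the centre of its foot. Bystander.
- cup: Blue plastic cup, 64 mm across, 70 mm tall, standing. Origin at the centre of its foot. Bystander.
- spool: Solder spool, 60 mm across, 40 mm tall, standing. Origin at the centre of its foot. Bystander.
- meter: Green multimeter, 150 x 75 x 30 mm, lying. Origin at the centre of its underside. Bystander.
Mind the look-alikes: they are no part of the job. What is meant by the board is not orange, and is the larger of those in its own colour.

How it is judged (in metres and radians):
On the way:
1. the knob is at the corner of the slot, jaw closed, not yet in the short leg (value of joint jaw above 0.055 m and value of joint knob below 0.015 m).
At the end, for the whole second after the job is handed in: Knob within 4 mm of the locked end (joint knob over 0.034), jaw closed (joint jaw over 0.056); the board flat and still on the bed between the jaws, within about 5 mm of its clamped place and 0.1 rad of square; every bystander within 20 mm of where it began (value of joint jaw above 0.056 m and value of joint knob above 0.034 m and not (velocity of joint any of knob, jaw above 0.01 m/s) and x of board in the frame of jig between 0.096 and 0.106 m and y of board in the frame of jig between -0.025 and 0.025 m and z of board in the frame of jig below 0.016 m and angle between the x axis of board and the x axis of jig, either way round below 0.1 rad and linear speed of board below 0.02 m/s and not (distance of any of screwdriver, tweezers, spray_can, cup, spool, meter from where it was at the start of the episode above 0.02 m)); the robot touches nothing.
It fails at once if the robot touched the circuit board (contact force between any of the fingers, the arm and board above 0.5 N).
It fails at once if the circuit board was lifted off the bed (z of board in the frame of jig above 0.022 m).
It fails at once if a bystander was lifted, knocked over or moved more than 20 mm (distance of any of screwdriver, tweezers, spray_can, cup, spool, meter from where it was at the start of the episode above 0.02 m).
It fails at once if the knob was pinched or pushed hard (over 35 N in all on it) (contact force between the fingers and knob above 35 N).
It also fails if it takes over 51 s, if anything falls off the work surface, if the arm or the gripper's body presses on something with over 40 N, if the wrist force passes 120 N, or if a joint passes its speed limit or range.

ROBOT

A 6-joint arm with a two-finger parallel gripper is mounted at the origin on the work surface. World frame = base frame: x ahead of the robot, y to its left, z up, the work surface at z = 0. Lengths are in mm, angles in rad, forces in N, time in s.
With the tool pointing down it reaches from about 275 to 1000 mm from the base axis. Payload 8.4 kg.
Tool frame: the origin (TCP) lies at the very end of the fingers, on their centre line; the grasp point (between the pads) lies 19 mm behind it; z points along the fingers, y is the line along which they close (so a half turn about z gives the same grasp; the last joint's range is limited). The gripper opens to 85 mm and grips with 20 to 120 N. Pads are 22 mm wide; open, the fingers measure 114 mm over their backs; the gripper's body (76 mm by 85 mm) begins 54 mm behind the grasp point. The pads swing forward as they close: fully open they stand 13 mm farther back than shut.
Start: joints at [-1.166, 0.353, 1.633, -0, 1.155, -0.002], TCP at [247.294, -573.998, 231.281] pointing down, gripper open.
Joint ranges: [-2.63, 2.63], [-0.92, 2.1], [0.06, 2.66], [-1.3, 4.44], [0, 2.69], [-3.02, 3.02]. Speed limits (rad/s): [2.22, 2.22, 2.79, 3.14, 3.14, 3.14].

INTERFACE

Orientations are given as [roll, pitch, yaw] about the fixed x, y, z axes, in that order (R = Rz(yaw) Ry(pitch) Rx(roll)).
In Python, from rig import r, vision gives the robot as it stands. The module is installed in compiled form; this text tells all that it offers.
- The arm moves only by the tool play_rows, never from a script. Its argument "steps" is a list of rows, each an object with "delta_pos": the shift along the tool's x, y, z in cm, a list of three; "yaw": the turn about the tool's z in rad; "jaw": the opening in per cent of the stroke, from 0 (shut) to 100 (fully open). A call has exactly 8 rows; each row is the pose to reach, as a shift and turn from the pose commanded when the call began, along the tool's axes at that moment; what a row does not reach only later rows make up. A row lasts 1/10 s, in which the tool goes at most 50 mm and 8.59 degrees, less where a joint would pass 70% of its speed; a pose out of reach is approached as far as the arm can. A call with a gripper value outside its range is refused whole. The fingers move at their own pace and stop on an object; "grip_force" is the grip in N (left out, the last holds). Time passes only in rows, so rows that repeat a pose let the fingers close, or fill a call up. It gives the time, the measured TCP pose, the force, the opening and the grip force at its end, in the units of the state.
- r.sense(): the state, without advancing time (a new reading comes with each control period).
- vision.grab_frame(name): name is "scene" or "top"; returns (picture, depth): 384x512x3 uint8, red, green, blue; 384x512 float32, mm along the optical axis (not along the pixel's ray), 0 where there is no reading.
- vision.calibration(name): a dict with "mtx" (3x3 intrinsics, pixels), "k1" (the pictures are not rectified: a ray, as slopes to the right and down, at radius r is drawn at 1 + k1 r^2 times it, then the intrinsics apply), "extrinsics" (4x4, takes a point from camera to world coordinates). Camera axes: x right, y down, z forward; pixel columns grow to the right and rows downward; lengths in mm; the calibration is good to about 2 mm. A picture is of the moment at which its call begins. calibration takes no time and is no camera call.
- r.sign_off(): hands the job in; it is judged then, once.
Trained networks look in the newest picture that a camera, given by its name, has taken for a name from the list of things; names that differ only in an ending like _2 or _b are one class to them, and where a whole thing is asked for, a point or a joint stands for the part that bears it (a point fixed in the world has none). Each returns a list of dicts, best first, with "conf" (0 to 1); they miss things now and then, are a little off and sometimes report something else, mostly with a low value. They report only what shows in the picture. A call takes as long as a camera call. They do not tell look-alikes from the thing itself.
- vision.cut_out(camera, thing): "region" (384x512 bool, what is visible of it) and "uv" ([column, row] in pixels, amid what is visible of it).
- vision.landmark_of(camera, thing): "uv" ([column, row] in pixels: a listed point, or the origin of a listed thing).
The state is a dict: "clock": time; "qpos": joint angles; "qvel": joint speeds; "joint_efforts": joint torques, N m; "eef_pos": TCP position; "tcp_rot": TCP orientation; "contact_force": force on the tool from outside, world axes, zero at the start; "wrist_torque": the same for the moment, N m; "opening": opening from 0.0 (shut) to 1.0 (fully open); "grasp_force": force on a finger pad.
Only numpy, scipy, OpenCV 4.12 (cv2) and the standard library are available. Lean on these libraries where they do the work, as an engineer would, in place of code of your own. Each camera call takes 0.05 s, during which the arm holds its last target. There are 200 camera calls.

## Working session

There is one attempt and no reset: what is moved stays moved. The work goes in short steps, Python scripts to look and compute and a tool call to move; the robot and the scene stay as the last step left them, time stands still between calls to the robot, and variables do not carry over. Pictures are saved under pics/ and viewed, at most 10 in all, crops included, and the job is handed in when it is done.

Besides the shell and the picture viewer there is one more tool, called after "Call:" in YAML: its name, and indented under it one key for each argument. play_rows: Moves the arm, as the interface text tells. Its arguments: {"type":"object","properties":{"steps":{"type":"array"},"grip_force":{"type":"number"}},"required":["steps"]}

```bash
mkdir -p pics; cat > h.py <<'E'
import numpy as np, cv2
from rig import r, vision
def world(cam,uv,z=None,depth=None):
    c=vision.calibration(cam);K=np.array(c["mtx"]);T=np.array(c["extrinsics"])
    d=cv2.undistortPoints(np.array([[uv]],float),K,np.array([c["k1"],0,0,0.]))[0,0] if False else None
    q=np.array([(uv[0]-K[0,2])/K[0,0],(uv[1]-K[1,2])/K[1,1]]);s=q.copy()
    for _ in range(20): s=q/(1+c["k1"]*(s@s))
    ray=np.array([s[0],s[1],1.])
    if depth is not None: t=depth
    else: t=(z-T[2,3])/(T[:3,:3]@ray)[2]
    return T[:3,:3]@(ray*t)+T[:3,3]
def shot(cam,name):
    im,d=vision.grab_frame(cam);cv2.imwrite(f"pics/{name}.png",im[:,:,::-1]);return im,d
E
sed -i '/if False/d' h.py
python3 - <<'E'
from h import *
ims=[]
for c in("scene","top"):
    im,d=shot(c,c+"0");ims.append(im)
    print(c,np.round(np.array(vision.calibration(c)["extrinsics"])[:3,3]))
    for n,z in(("slot_start",26),("slot_corner",26),("slot_end",26),("knob_top",66),("jig",0),("board",12),("spray_can",0),("cup",0),("screwdriver",0),("tweezers",0),("spool",0),("meter",0)):
        for o in vision.landmark_of(c,n)[:3]:
            u=o["uv"];i,j=int(np.clip(u[1],0,383)),int(np.clip(u[0],0,511))
            print(n,round(o["conf"],2),np.round(u),np.round(world(c,u,z)),np.round(world(c,u,depth=d[i,j])))
print(r.sense())
E
```

```text
scene [1203. -489.  942.]
slot_start 0.94 [224. 203.] [498. -99.  26.] [ 510. -106.   41.]
slot_corner 0.73 [234. 218.] [ 557. -106.   26.] [ 549. -102.   15.]
slot_end 0.69 [246. 213.] [562. -70.  26.] [555. -65.  15.]
knob_top 0.53 [223. 196.] [ 508. -103.   66.] [ 506. -102.   63.]
jig 0.82 [250. 232.] [603. -87.   0.] [620. -98.  27.]
board 0.91 [260. 246.] [663. -98.  12.] [663. -98.  12.]
board 0.6 [303. 180.] [548. 139.  12.] [543. 144.   5.]
board 0.59 [331. 231.] [731.  81.  12.] [727.  86.   4.]
spray_can 0.6 [106. 283.] [ 529. -451.   -0.] [ 555. -452.   37.]
cup 0.71 [355. 134.] [476. 415.   0.] [491. 396.  20.]
cup 0.55 [286. 221.] [631.  13.   0.] [631.  13.   1.]
screwdriver 0.63 [288. 221.] [634.  17.   0.] [644.   7.  18.]
screwdriver 0.5 [252. 233.] [610. -86.   0.] [627. -97.  27.]
tweezers 0.32 [225. 201.] [474. -79.  -0.] [ 518. -104.   57.]
spool 0.88 [173. 307.] [ 677. -352.    0.] [ 699. -358.   39.]
meter 0.7 [392. 166.] [650. 401.  -0.] [671. 368.  35.]
meter 0.16 [171. 306.] [ 672. -356.    0.] [ 695. -362.   42.]
top [ 369.   -0. 1494.]
slot_start 0.68 [28
[... 1065 characters left out ...]
91.  43.]
{'clock': 1.3, 'qpos': array([-1.16637726e+00,  3.53030939e-01,  1.63341013e+00, -2.63129356e-06,
        1.15517757e+00, -2.40172059e-03]), 'qvel': array([ 0.00020808,  0.00027453, -0.00101723, -0.00023048,  0.00038499,
        0.00152759]), 'joint_efforts': array([-2.62416019e-03, -6.05179954e+01, -3.42435157e+01, -1.11342963e-04,
        1.44344143e-03, -1.45584937e-05]), 'eef_pos': array([ 247.30629713, -573.99225416,  231.25728879]), 'tcp_rot': array([-3.14156666e+00,  2.34483815e-06,  4.06821854e-01]), 'contact_force': array([ 0.84558512, -0.15258585,  0.19922085]), 'wrist_torque': array([0.02018352, 0.02505123, 0.00838262]), 'grasp_force': 0.0, 'opening': 0.9965838048257637}
```

View pics/scene0.png

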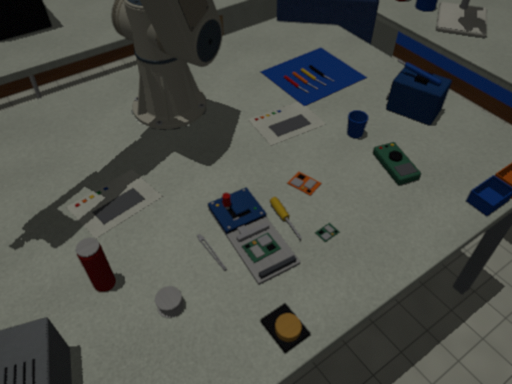

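View pics/top0.png

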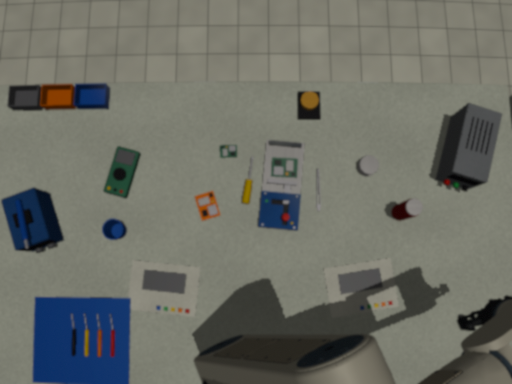

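The pictures show the jig at scene (250,232) and top (281,185), with the blue gate plate nearest the robot. Board candidates in the scene view are orange (303,180), a small green one (328,231), and the larger green one in the holder at (262,246). I choose the last. The only red knob on the blue plate is at scene (227,200) and top (285,217). The red spray can at (97,265) is not it.

```bash
python3 - <<'E'
from h import *
out=[]
for c,(x,y,w,h) in(("scene",(200,180,105,105)),("top",(240,130,95,105))):
    im,d=vision.grab_frame(c)
    out.append(cv2.resize(im[y:y+105,x:x+w],None,fx=4,fy=4,interpolation=cv2.INTER_CUBIC)[:420])
    o=vision.cut_out(c,"jig")[0];m=o["region"]
    print(c,o["conf"],m.sum())
    # depth points
    vs,us=np.nonzero(m);P=np.array([world(c,(u,v),depth=d[v,u]) for u,v in zip(us,vs) if d[v,u]>0])
    P=P[(P[:,2]>4)&(P[:,2]<35)]
    rc=cv2.minAreaRect(P[:,:2].astype(np.float32));print("depth rect",rc)
    # contour on base
    cn=max(cv2.findContours(m.astype(np.uint8),0,1)[0],key=len)[:,0]
    print("ray z12 rect",cv2.minAreaRect(np.array([world(c,p,12)[:2] for p in cn],np.float32)))
    hsv=cv2.cvtColor(im,cv2.COLOR_RGB2HSV)
    win=np.zeros(m.shape,bool);win[y:y+105,x:x+w]=1
    b=win&(abs(hsv[:,:,0].astype(int)-110)<12)&(hsv[:,:,1]>130)&(hsv[:,:,2]>50)
    cb=np.argwhere(b)[:,::-1];print("blue z26",len(cb),cv2.minAreaRect(np.array([world(c,p,26)[:2] for p in cb],np.float32)))
    rd=win&((hsv[:,:,0]<8)|(hsv[:,:,0]>172))&(hsv[:,:,1]>150)
    cr=np.argwhere(rd)[:,::-1];print("red",len(cr),cr.mean(0),cr.min(0),cr.max(0),world(c,cr.mean(0),60).round())
cv2.imwrite("pics/crop.png",np.hstack(out)[:,:,::-1])
E
```

```text
scene 0.85 3796Traceback (most recent call last):
  File "<stdin>", line 9, in <module>
  File "h.py", line 4, in world
    c=vision.calibration(cam);K=np.array(c["mtx"]);T=np.array(c["extrinsics"])
ValueError: time passes only in moves, steps and waits
```

```bash
sed -i 's/    c=vision.calibration(cam);/    c=C[cam];/; s/^def world/C={k:vision.calibration(k) for k in("scene","top")}\ndef world/' h.py; python3 - <<'E'
from h import *
out=[]
for c,(x,y,w,h) in(("scene",(200,180,105,105)),("top",(240,130,95,105))):
    im,d=vision.grab_frame(c)
    out.append(cv2.resize(im[y:y+105,x:x+w],None,fx=4,fy=4,interpolation=cv2.INTER_CUBIC)[:420])
    o=vision.cut_out(c,"jig")[0];m=o["region"]
    print(c,o["conf"],m.sum())
    vs,us=np.nonzero(m);P=np.array([world(c,(u,v),depth=d[v,u]) for u,v in zip(us,vs) if d[v,u]>0])
    P=P[(P[:,2]>4)&(P[:,2]<35)]
    rc=cv2.minAreaRect(P[:,:2].astype(np.float32));print("depth rect",rc)
    cn=max(cv2.findContours(m.astype(np.uint8),0,1)[0],key=len)[:,0]
    print("ray z12 rect",cv2.minAreaRect(np.array([world(c,p,12)[:2] for p in cn],np.float32)))
    hsv=cv2.cvtColor(im,cv2.COLOR_RGB2HSV)
    win=np.zeros(m.shape,bool);win[y:y+105,x:x+w]=1
    b=win&(abs(hsv[:,:,0].astype(int)-110)<12)&(hsv[:,:,1]>130)&(hsv[:,:,2]>50)
    cb=np.argwhere(b)[:,::-1];print("blue z26",len(cb),cv2.minAreaRect(np.array([world(c,p,26)[:2] for p in cb],np.float32)))
    rd=win&((hsv[:,:,0]<8)|(hsv[:,:,0]>172))&(hsv[:,:,1]>150)
    cr=np.argwhere(rd)[:,::-1];print("red",len(cr),cr.mean(0),cr.min(0),cr.max(0),world(c,cr.mean(0),60).round())
cv2.imwrite("pics/crop.png",np.hstack(out)[:,:,::-1])
E
```

```text
scene 0.57 3813
depth rect ((605.2578125, -88.34085083007812), (124.5891342163086, 299.6460266113281), 84.3873519897461)
ray z12 rect ((604.6375122070312, -88.88409423828125), (132.09901428222656, 303.86834716796875), 83.15626525878906)
blue z26 948 ((533.9736938476562, -82.05067443847656), (115.3183364868164, 104.90239715576172), 84.44266510009766)
red 86 [226.10465116 199.62790698] [223 193] [230 206] [ 518. -102.   60.]
top 0.87 2875
depth rect ((614.054931640625, -86.04654693603516), (122.44567108154297, 276.56231689453125), 84.18263244628906)
ray z12 rect ((613.5175170898438, -85.79618835449219), (123.60395050048828, 274.4218444824219), 84.5462417602539)
blue z26 939 ((531.916015625, -78.74620056152344), (114.14362335205078, 102.97955322265625), 84.04320526123047)
red 46 [284.95652174 216.67391304] [282 213] [288 221] [509. -95.  60.]
```

View pics/crop.png

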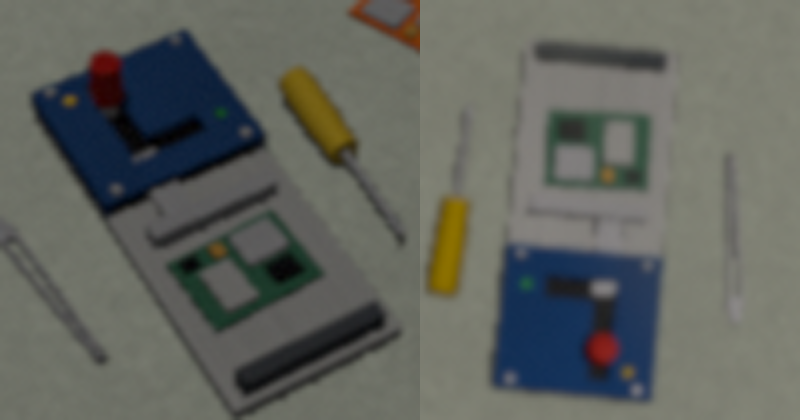

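Crop check: the red knob sits on the gate plate near the yellow dot. The slot runs away from the robot, then turns towards the screwdriver. The green board is in the bed, well clear of the push. Estimates: jig yaw about -0.10 rad, slot_start about (498,-98), knob about (510,-98).

I'm moving above and behind the knob with the fingers shut.

Call:
play_rows:
  steps:
    - {"delta_pos": [4.7, -4.5, 0], "yaw": 0.07, "jaw": 0}
    - {"delta_pos": [9.4, -9, 0], "yaw": 0.14, "jaw": 0}
    - {"delta_pos": [14, -13.4, 0], "yaw": 0.21, "jaw": 0}
    - {"delta_pos": [18.8, -17.9, 0], "yaw": 0.28, "jaw": 0}
    - {"delta_pos": [23.5, -22.4, 0], "yaw": 0.35, "jaw": 0}
    - {"delta_pos": [28.2, -26.9, 0], "yaw": 0.42, "jaw": 0}
    - {"delta_pos": [33, -31.4, 0], "yaw": 0.49, "jaw": 0}
    - {"delta_pos": [37.9, -35.9, 0], "yaw": 0.508, "jaw": 0}
  grip_force: 20

```text
clock: 2.4
eef_pos: [405.0, -204.4, 231.6]
tcp_rot: [3.141, -0.001, -0.104]
contact_force: [0.5, -1.2, 0.5]
opening: 0.0
grasp_force: 0.0
```

Call:
play_rows:
  steps:
    - {"delta_pos": [1.2, -3.7, 1], "yaw": 0, "jaw": 0}
    - {"delta_pos": [2.4, -7.5, 3], "yaw": 0, "jaw": 0}
    - {"delta_pos": [3.6, -11.4, 6], "yaw": 0, "jaw": 0}
    - {"delta_pos": [3.6, -11.4, 10], "yaw": 0, "jaw": 0}
    - {"delta_pos": [3.6, -11.4, 10], "yaw": 0, "jaw": 0}
    - {"delta_pos": [3.6, -11.4, 10], "yaw": 0, "jaw": 0}
    - {"delta_pos": [3.6, -11.4, 10], "yaw": 0, "jaw": 0}
    - {"delta_pos": [3.6, -11.4, 10], "yaw": 0, "jaw": 0}

```text
clock: 3.2
eef_pos: [452.9, -97.4, 133.1]
tcp_rot: [3.141, -0.003, -0.103]
contact_force: [-0.8, -0.1, 0.3]
opening: 0.006
grasp_force: 0.0
```

```bash
python3 - <<'E'
from h import *
out=[]
for c,(x,y) in(("scene",(195,160)),("top",(240,150))):
    im,d=shot(c,c+"1")
    out.append(cv2.resize(im[y:y+100,x:x+95],None,fx=4,fy=4,interpolation=cv2.INTER_CUBIC))
    for n,z in(("slot_start",26),("slot_corner",26),("slot_end",26),("knob_top",66)):
        for o in vision.landmark_of(c,n)[:1]: print(c,n,round(o["conf"],2),np.round(o["uv"],1),np.round(world(c,o["uv"],z)))
    hsv=cv2.cvtColor(im,cv2.COLOR_RGB2HSV)
    win=np.zeros(im.shape[:2],bool);win[y:y+100,x:x+95]=1
    rd=win&((hsv[:,:,0]<8)|(hsv[:,:,0]>172))&(hsv[:,:,1]>150)
    q=np.argwhere(rd)[:,::-1];p=np.array([world(c,(u,v),depth=d[v,u]) for u,v in q if d[v,u]>0]);p=p[p[:,2]>61]
    print("red top pts",len(p),p.mean(0).round(1),p.min(0).round(),p.max(0).round())
cv2.imwrite("pics/crop1.png",np.hstack(out)[:,:,::-1])
E
```

```text
scene slot_start 0.96 [224.7 203.6] [502. -98.  26.]
scene slot_corner 0.73 [244.7 214.1] [564. -75.  26.]
scene slot_end 0.95 [250.3 212.8] [569. -60.  26.]
scene knob_top 0.46 [222.5 195.4] [ 505. -104.   66.]
red top pts 42 [512.1 -98.8  66.6] [ 501. -108.   61.] [521. -88.  72.]
top slot_corner 0.72 [285.9 200.3] [ 562. -100.   26.]
top slot_end 0.89 [271.7 199. ] [566. -57.  26.]Traceback (most recent call last):
  File "<stdin>", line 11, in <module>
IndexError: too many indices for array: array is 1-dimensional, but 2 were indexed
```

Knob at about (510,-98); the fingers stand about 57 mm behind it. Next, go down and advance to contact.

Call:
play_rows:
  steps:
    - {"delta_pos": [0, -0.3, 2], "yaw": 0, "jaw": 0}
    - {"delta_pos": [0, -0.3, 5], "yaw": 0, "jaw": 0}
    - {"delta_pos": [0, -0.3, 8], "yaw": 0, "jaw": 0}
    - {"delta_pos": [0, -0.3, 9.0], "yaw": 0, "jaw": 0}
    - {"delta_pos": [0.5, -0.3, 9.0], "yaw": 0, "jaw": 0}
    - {"delta_pos": [1.0, -0.3, 9.0], "yaw": 0, "jaw": 0}
    - {"delta_pos": [1.5, -0.3, 9.0], "yaw": 0, "jaw": 0}
    - {"delta_pos": [2.0, -0.3, 9.0], "yaw": 0, "jaw": 0}

```text
clock: 4.5
eef_pos: [473.5, -95.7, 42.4]
tcp_rot: [3.141, -0.002, -0.101]
contact_force: [0.6, -0.1, 0.4]
opening: 0.001
grasp_force: 0.0
```

Call:
play_rows:
  steps:
    - {"delta_pos": [0.2, 0, 0], "yaw": 0, "jaw": 0}
    - {"delta_pos": [0.4, 0, 0], "yaw": 0, "jaw": 0}
    - {"delta_pos": [0.6, 0, 0], "yaw": 0, "jaw": 0}
    - {"delta_pos": [0.8, 0, 0], "yaw": 0, "jaw": 0}
    - {"delta_pos": [1.0, 0, 0], "yaw": 0, "jaw": 0}
    - {"delta_pos": [1.2, 0, 0], "yaw": 0, "jaw": 0}
    - {"delta_pos": [1.4, 0, 0], "yaw": 0, "jaw": 0}
    - {"delta_pos": [1.6, 0, 0], "yaw": 0, "jaw": 0}

```text
clock: 5.3
eef_pos: [488.0, -97.1, 41.3]
tcp_rot: [-3.142, 0.0, -0.101]
contact_force: [-0.6, 0.4, -0.2]
opening: 0.0
grasp_force: 0.0
```

Call:
play_rows:
  steps:
    - {"delta_pos": [0.25, 0, 0], "yaw": 0, "jaw": 0}
    - {"delta_pos": [0.5, 0, 0], "yaw": 0, "jaw": 0}
    - {"delta_pos": [0.75, 0, 0], "yaw": 0, "jaw": 0}
    - {"delta_pos": [1.0, 0, 0], "yaw": 0, "jaw": 0}
    - {"delta_pos": [1.25, 0, 0], "yaw": 0, "jaw": 0}
    - {"delta_pos": [1.5, 0, 0], "yaw": 0, "jaw": 0}
    - {"delta_pos": [1.75, 0, 0], "yaw": 0, "jaw": 0}
    - {"delta_pos": [2.0, 0, 0], "yaw": 0, "jaw": 0}

```text
clock: 6.1
eef_pos: [507.9, -99.1, 41.2]
tcp_rot: [-3.142, 0.0, -0.101]
contact_force: [-2.8, 0.7, 1.7]
opening: 0.002
grasp_force: 1.6
```

```bash
python3 - <<'E'
from h import *
s=r.sense();print(s["contact_force"],s["eef_pos"],s["opening"])
out=[]
for c,(x,y) in(("scene",(195,160)),("top",(240,130))):
    im,d=shot(c,c+"2")
    out.append(cv2.resize(im[y:y+100,x:x+95],None,fx=4,fy=4,interpolation=cv2.INTER_CUBIC))
cv2.imwrite("pics/crop2.png",np.hstack(out)[:,:,::-1])
E
```

```text
[-2.83179541  0.73134821  1.66244804] [507.92699919 -99.06069531  41.24161543] 0.0015561483518972306
```

View pics/crop2.png

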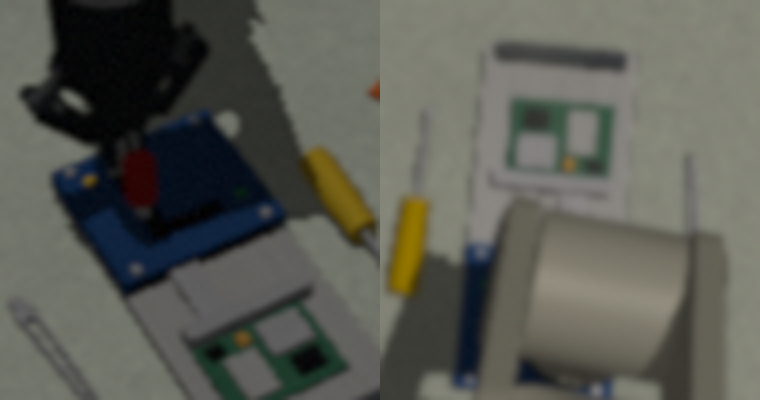

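The picture shows the shut fingers behind the red knob at crop (140,180), with the jaw moving and about 3 N of force. I'll keep pushing.

Call:
play_rows:
  steps:
    - {"delta_pos": [0.25, 0, 0], "yaw": 0, "jaw": 0}
    - {"delta_pos": [0.5, 0, 0], "yaw": 0, "jaw": 0}
    - {"delta_pos": [0.75, 0, 0], "yaw": 0, "jaw": 0}
    - {"delta_pos": [1.0, 0, 0], "yaw": 0, "jaw": 0}
    - {"delta_pos": [1.2, 0, 0], "yaw": 0, "jaw": 0}
    - {"delta_pos": [1.4, 0, 0], "yaw": 0, "jaw": 0}
    - {"delta_pos": [1.6, 0, 0], "yaw": 0, "jaw": 0}
    - {"delta_pos": [1.8, 0, 0], "yaw": 0, "jaw": 0}

```text
clock: 7.0
eef_pos: [525.9, -100.9, 41.3]
tcp_rot: [-3.142, 0.0, -0.101]
contact_force: [-3.0, 1.0, 1.0]
opening: 0.001
grasp_force: 1.6
```

Call:
play_rows:
  steps:
    - {"delta_pos": [0.1, 0, 0], "yaw": 0, "jaw": 0}
    - {"delta_pos": [0.2, 0, 0], "yaw": 0, "jaw": 0}
    - {"delta_pos": [0.3, 0, 0], "yaw": 0, "jaw": 0}
    - {"delta_pos": [0.4, 0, 0], "yaw": 0, "jaw": 0}
    - {"delta_pos": [0.5, 0, 0], "yaw": 0, "jaw": 0}
    - {"delta_pos": [0.5, 0, 0], "yaw": 0, "jaw": 0}
    - {"delta_pos": [0.5, 0, 0], "yaw": 0, "jaw": 0}
    - {"delta_pos": [0.5, 0, 0], "yaw": 0, "jaw": 0}

```text
clock: 7.8
eef_pos: [530.9, -101.4, 41.3]
tcp_rot: [-3.142, -0.0, -0.101]
contact_force: [-2.0, 1.6, -0.7]
opening: -0.001
grasp_force: 0.8
```

Call:
play_rows:
  steps:
    - {"delta_pos": [0.05, 0, 0], "yaw": 0, "jaw": 0}
    - {"delta_pos": [0.1, 0, 0], "yaw": 0, "jaw": 0}
    - {"delta_pos": [0.15, 0, 0], "yaw": 0, "jaw": 0}
    - {"delta_pos": [0.2, 0, 0], "yaw": 0, "jaw": 0}
    - {"delta_pos": [0.2, 0, 0], "yaw": 0, "jaw": 0}
    - {"delta_pos": [0.2, 0, 0], "yaw": 0, "jaw": 0}
    - {"delta_pos": [0.2, 0, 0], "yaw": 0, "jaw": 0}
    - {"delta_pos": [0.2, 0, 0], "yaw": 0, "jaw": 0}

```text
clock: 8.6
eef_pos: [532.8, -101.6, 41.3]
tcp_rot: [3.142, -0.0, -0.101]
contact_force: [-1.7, 1.7, 0.5]
opening: -0.0
grasp_force: 1.1
```

Still free (about 3 N). On in 2 mm steps until the stop.

Call:
play_rows:
  steps:
    - {"delta_pos": [0.05, 0, 0], "yaw": 0, "jaw": 0}
    - {"delta_pos": [0.1, 0, 0], "yaw": 0, "jaw": 0}
    - {"delta_pos": [0.15, 0, 0], "yaw": 0, "jaw": 0}
    - {"delta_pos": [0.2, 0, 0], "yaw": 0, "jaw": 0}
    - {"delta_pos": [0.2, 0, 0], "yaw": 0, "jaw": 0}
    - {"delta_pos": [0.2, 0, 0], "yaw": 0, "jaw": 0}
    - {"delta_pos": [0.2, 0, 0], "yaw": 0, "jaw": 0}
    - {"delta_pos": [0.2, 0, 0], "yaw": 0, "jaw": 0}

```text
clock: 9.4
eef_pos: [534.8, -101.8, 41.3]
tcp_rot: [-3.142, -0.0, -0.101]
contact_force: [-2.1, 2.1, -0.8]
opening: -0.002
grasp_force: 1.1
```

```bash
python3 - <<'E'
from h import *
s=r.sense();print(s["contact_force"],s["eef_pos"])
x,y=195,165
im,d=shot("scene","scene3")
o=vision.cut_out("scene","knob_top")
for n,z in(("knob_top",66),("slot_end",26),("slot_corner",26)):
    for q in vision.landmark_of("scene",n)[:1]: print(n,q["conf"],q["uv"],world("scene",q["uv"],z).round())
if o:
    v,u=np.nonzero(o[0]["region"]);print(len(u));p=np.array([world("scene",(a,b),depth=d[b,a]) for a,b in zip(u,v) if d[b,a]>0]);print(np.median(p,0))
cv2.imwrite("pics/crop3.png",cv2.resize(im[y:y+100,x:x+100],None,fx=6,fy=6,interpolation=cv2.INTER_CUBIC)[:,:,::-1])
E
```

```text
[-2.08712508  2.09104808 -0.77329629] [ 534.82562191 -101.79231162   41.31799176]
knob_top 0.46 [230.8, 208.3] [ 555. -111.   66.]
slot_end 0.93 [247.5, 211.6] [561. -64.  26.]
slot_corner 0.65 [237.4, 219.7] [ 568. -101.   26.]
```

View pics/crop3.png

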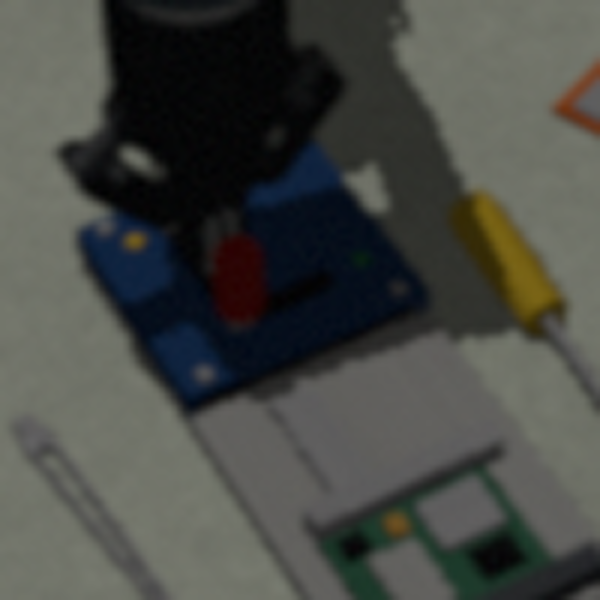

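The knob (crop (240,280)) is almost at the corner, and the board is nearly up to the fixed jaw. I'll go on gently to the stop.

Call:
play_rows:
  steps:
    - {"delta_pos": [0.03, 0, 0], "yaw": 0, "jaw": 0}
    - {"delta_pos": [0.06, 0, 0], "yaw": 0, "jaw": 0}
    - {"delta_pos": [0.09, 0, 0], "yaw": 0, "jaw": 0}
    - {"delta_pos": [0.12, 0, 0], "yaw": 0, "jaw": 0}
    - {"delta_pos": [0.15, 0, 0], "yaw": 0, "jaw": 0}
    - {"delta_pos": [0.15, 0, 0], "yaw": 0, "jaw": 0}
    - {"delta_pos": [0.15, 0, 0], "yaw": 0, "jaw": 0}
    - {"delta_pos": [0.15, 0, 0], "yaw": 0, "jaw": 0}

```text
clock: 10.45
eef_pos: [535.3, -101.9, 41.2]
tcp_rot: [-3.142, 0.002, -0.101]
contact_force: [-6.0, 2.2, 3.2]
opening: -0.003
grasp_force: 3.1
```

Call:
play_rows:
  steps:
    - {"delta_pos": [0.03, 0, 0], "yaw": 0, "jaw": 0}
    - {"delta_pos": [0.06, 0, 0], "yaw": 0, "jaw": 0}
    - {"delta_pos": [0.09, 0, 0], "yaw": 0, "jaw": 0}
    - {"delta_pos": [0.12, 0, 0], "yaw": 0, "jaw": 0}
    - {"delta_pos": [0.15, 0, 0], "yaw": 0, "jaw": 0}
    - {"delta_pos": [0.15, 0, 0], "yaw": 0, "jaw": 0}
    - {"delta_pos": [0.15, 0, 0], "yaw": 0, "jaw": 0}
    - {"delta_pos": [0.15, 0, 0], "yaw": 0, "jaw": 0}

```text
clock: 11.25
eef_pos: [535.4, -101.8, 41.1]
tcp_rot: [-3.141, 0.004, -0.101]
contact_force: [-11.1, 3.0, 7.3]
opening: -0.0
grasp_force: 5.4
```

The stop is reached: TCP held at x 535.4 with the force up to 11 N. Next I back off, go round to the knob's -y side at the same height, and come alongside.

Call:
play_rows:
  steps:
    - {"delta_pos": [-0.8, 0, 0], "yaw": 0, "jaw": 0}
    - {"delta_pos": [-2.0, 0, 0], "yaw": 0, "jaw": 0}
    - {"delta_pos": [-2.0, 2.0, 0], "yaw": 0, "jaw": 0}
    - {"delta_pos": [-2.0, 4.3, 0], "yaw": 0, "jaw": 0}
    - {"delta_pos": [-2.0, 4.3, 0], "yaw": 0, "jaw": 0}
    - {"delta_pos": [0, 4.3, 0], "yaw": 0, "jaw": 0}
    - {"delta_pos": [2.0, 4.3, 0], "yaw": 0, "jaw": 0}
    - {"delta_pos": [2.0, 4.3, 0], "yaw": 0, "jaw": 0}

```text
clock: 12.05
eef_pos: [555.9, -147.0, 41.8]
tcp_rot: [3.141, -0.004, -0.101]
contact_force: [0.1, -0.2, 0.1]
opening: -0.001
grasp_force: 0.0
```

```bash
python3 - <<'E'
from h import *
s=r.sense();print(s["contact_force"],s["eef_pos"])
x,y=195,165
im,d=shot("scene","scene4")
for n,z in(("knob_top",66),("slot_end",26)):
    for q in vision.landmark_of("scene",n)[:1]: print(n,q["conf"],q["uv"],world("scene",q["uv"],z).round())
cv2.imwrite("pics/crop4.png",cv2.resize(im[y:y+100,x:x+100],None,fx=6,fy=6,interpolation=cv2.INTER_CUBIC)[:,:,::-1])
E
```

```text
[ 0.1318235  -0.20996457  0.09380195] [ 555.92449281 -146.97539508   41.78070781]
knob_top 0.68 [231.7, 206.2] [ 550. -105.   66.]
slot_end 0.66 [246.2, 208.1] [549. -60.  26.]
```

View pics/crop4.png

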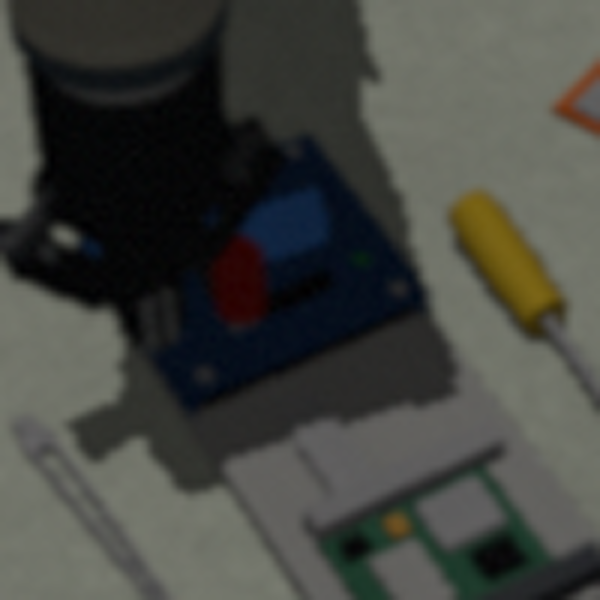

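The fingers (crop (160,310)) stand beside the knob (240,280) on its -y side, with about 16 mm of gap. I'll push along +y.

Call:
play_rows:
  steps:
    - {"delta_pos": [0, -0.3, 0], "yaw": 0, "jaw": 0}
    - {"delta_pos": [0, -0.6, 0], "yaw": 0, "jaw": 0}
    - {"delta_pos": [0, -0.9, 0], "yaw": 0, "jaw": 0}
    - {"delta_pos": [0, -1.2, 0], "yaw": 0, "jaw": 0}
    - {"delta_pos": [0, -1.4, 0], "yaw": 0, "jaw": 0}
    - {"delta_pos": [0, -1.6, 0], "yaw": 0, "jaw": 0}
    - {"delta_pos": [0, -1.8, 0], "yaw": 0, "jaw": 0}
    - {"delta_pos": [0, -2.0, 0], "yaw": 0, "jaw": 0}

```text
clock: 13.0
eef_pos: [555.3, -126.9, 41.3]
tcp_rot: [3.141, 0.0, -0.101]
contact_force: [-0.8, -1.8, 0.1]
opening: -0.002
grasp_force: 1.0
```

Call:
play_rows:
  steps:
    - {"delta_pos": [0, -0.1, 0], "yaw": 0, "jaw": 0}
    - {"delta_pos": [0, -0.2, 0], "yaw": 0, "jaw": 0}
    - {"delta_pos": [0, -0.3, 0], "yaw": 0, "jaw": 0}
    - {"delta_pos": [0, -0.4, 0], "yaw": 0, "jaw": 0}
    - {"delta_pos": [0, -0.5, 0], "yaw": 0, "jaw": 0}
    - {"delta_pos": [0, -0.6, 0], "yaw": 0, "jaw": 0}
    - {"delta_pos": [0, -0.7, 0], "yaw": 0, "jaw": 0}
    - {"delta_pos": [0, -0.8, 0], "yaw": 0, "jaw": 0}

```text
clock: 13.8
eef_pos: [556.0, -118.9, 41.3]
tcp_rot: [-3.142, 0.0, -0.101]
contact_force: [-0.2, -2.3, 0.3]
opening: 0.001
grasp_force: 1.0
```

Call:
play_rows:
  steps:
    - {"delta_pos": [0, -0.25, 0], "yaw": 0, "jaw": 0}
    - {"delta_pos": [0, -0.5, 0], "yaw": 0, "jaw": 0}
    - {"delta_pos": [0, -0.75, 0], "yaw": 0, "jaw": 0}
    - {"delta_pos": [0, -1.0, 0], "yaw": 0, "jaw": 0}
    - {"delta_pos": [0, -1.25, 0], "yaw": 0, "jaw": 0}
    - {"delta_pos": [0, -1.5, 0], "yaw": 0, "jaw": 0}
    - {"delta_pos": [0, -1.75, 0], "yaw": 0, "jaw": 0}
    - {"delta_pos": [0, -1.9, 0], "yaw": 0, "jaw": 0}

```text
clock: 14.6
eef_pos: [557.9, -99.9, 41.3]
tcp_rot: [-3.142, 0.0, -0.101]
contact_force: [-0.7, -2.2, 0.9]
opening: -0.002
grasp_force: 1.0
```

Call:
play_rows:
  steps:
    - {"delta_pos": [0, -0.1, 0], "yaw": 0, "jaw": 0}
    - {"delta_pos": [0, -0.2, 0], "yaw": 0, "jaw": 0}
    - {"delta_pos": [0, -0.3, 0], "yaw": 0, "jaw": 0}
    - {"delta_pos": [0, -0.35, 0], "yaw": 0, "jaw": 0}
    - {"delta_pos": [0, -0.4, 0], "yaw": 0, "jaw": 0}
    - {"delta_pos": [0, -0.4, 0], "yaw": 0, "jaw": 0}
    - {"delta_pos": [0, -0.4, 0], "yaw": 0, "jaw": 0}
    - {"delta_pos": [0, -0.4, 0], "yaw": 0, "jaw": 0}

```text
clock: 15.4
eef_pos: [558.3, -96.2, 41.3]
tcp_rot: [-3.142, 0.0, -0.101]
contact_force: [-0.8, 0.3, -0.3]
opening: -0.001
grasp_force: 0.6
```

Call:
play_rows:
  steps:
    - {"delta_pos": [0, -0.04, 0], "yaw": 0, "jaw": 0}
    - {"delta_pos": [0, -0.08, 0], "yaw": 0, "jaw": 0}
    - {"delta_pos": [0, -0.12, 0], "yaw": 0, "jaw": 0}
    - {"delta_pos": [0, -0.15, 0], "yaw": 0, "jaw": 0}
    - {"delta_pos": [0, -0.15, 0], "yaw": 0, "jaw": 0}
    - {"delta_pos": [0, -0.15, 0], "yaw": 0, "jaw": 0}
    - {"delta_pos": [0, -0.15, 0], "yaw": 0, "jaw": 0}
    - {"delta_pos": [0, -0.15, 0], "yaw": 0, "jaw": 0}

```text
clock: 16.2
eef_pos: [558.5, -94.7, 41.3]
tcp_rot: [-3.142, 0.0, -0.101]
contact_force: [-1.2, -0.8, 0.7]
opening: 0.003
grasp_force: 0.7
```

Not at the stop yet, so on in small steps.

Call:
play_rows:
  steps:
    - {"delta_pos": [0, -0.04, 0], "yaw": 0, "jaw": 0}
    - {"delta_pos": [0, -0.08, 0], "yaw": 0, "jaw": 0}
    - {"delta_pos": [0, -0.12, 0], "yaw": 0, "jaw": 0}
    - {"delta_pos": [0, -0.15, 0], "yaw": 0, "jaw": 0}
    - {"delta_pos": [0, -0.15, 0], "yaw": 0, "jaw": 0}
    - {"delta_pos": [0, -0.15, 0], "yaw": 0, "jaw": 0}
    - {"delta_pos": [0, -0.15, 0], "yaw": 0, "jaw": 0}
    - {"delta_pos": [0, -0.15, 0], "yaw": 0, "jaw": 0}

```text
clock: 17.0
eef_pos: [558.7, -93.1, 41.3]
tcp_rot: [-3.142, 0.0, -0.101]
contact_force: [-0.4, -2.2, 0.8]
opening: 0.003
grasp_force: 0.7
```

Call:
play_rows:
  steps:
    - {"delta_pos": [0, -0.04, 0], "yaw": 0, "jaw": 0}
    - {"delta_pos": [0, -0.08, 0], "yaw": 0, "jaw": 0}
    - {"delta_pos": [0, -0.12, 0], "yaw": 0, "jaw": 0}
    - {"delta_pos": [0, -0.15, 0], "yaw": 0, "jaw": 0}
    - {"delta_pos": [0, -0.15, 0], "yaw": 0, "jaw": 0}
    - {"delta_pos": [0, -0.15, 0], "yaw": 0, "jaw": 0}
    - {"delta_pos": [0, -0.15, 0], "yaw": 0, "jaw": 0}
    - {"delta_pos": [0, -0.15, 0], "yaw": 0, "jaw": 0}

```text
clock: 17.8
eef_pos: [558.8, -91.7, 41.3]
tcp_rot: [-3.142, 0.0, -0.101]
contact_force: [-1.2, -1.3, 0.6]
opening: 0.003
grasp_force: 0.7
```

```bash
python3 - <<'E'
from h import *
x,y=195,165
im,d=shot("scene","scene5")
for n,z in(("knob_top",66),("slot_end",26)):
    for q in vision.landmark_of("scene",n)[:1]: print(n,q["conf"],q["uv"],world("scene",q["uv"],z).round())
cv2.imwrite("pics/crop5.png",cv2.resize(im[y:y+100,x:x+100],None,fx=6,fy=6,interpolation=cv2.INTER_CUBIC)[:,:,::-1])
E
```

```text
knob_top 0.5 [244.0, 201.8] [556. -71.  66.]
slot_end 0.87 [247.9, 213.1] [566. -66.  26.]
```

View pics/crop5.png

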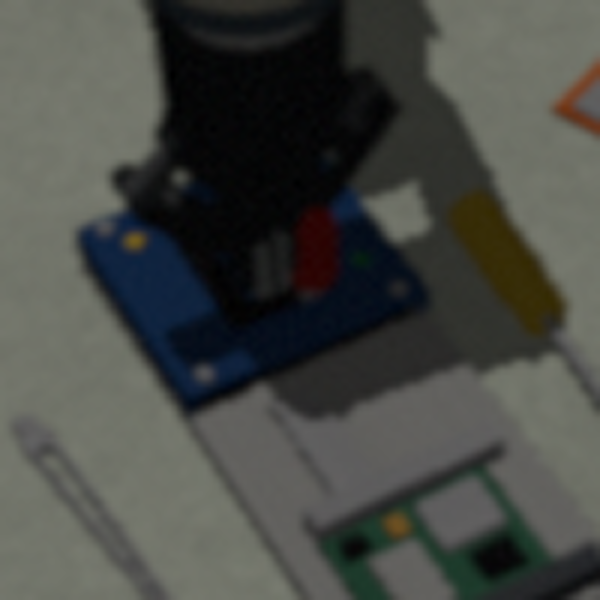

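The knob (crop (318,250)) is at or near the slot's locked end, beside the green dot (362,260). I'll push on until the stop is felt.

Call:
play_rows:
  steps:
    - {"delta_pos": [0, -0.04, 0], "yaw": 0, "jaw": 0}
    - {"delta_pos": [0, -0.08, 0], "yaw": 0, "jaw": 0}
    - {"delta_pos": [0, -0.12, 0], "yaw": 0, "jaw": 0}
    - {"delta_pos": [0, -0.15, 0], "yaw": 0, "jaw": 0}
    - {"delta_pos": [0, -0.15, 0], "yaw": 0, "jaw": 0}
    - {"delta_pos": [0, -0.15, 0], "yaw": 0, "jaw": 0}
    - {"delta_pos": [0, -0.15, 0], "yaw": 0, "jaw": 0}
    - {"delta_pos": [0, -0.15, 0], "yaw": 0, "jaw": 0}

```text
clock: 18.75
eef_pos: [559.0, -90.2, 41.3]
tcp_rot: [-3.142, 0.0, -0.101]
contact_force: [-1.2, -1.8, -0.5]
opening: -0.002
grasp_force: 0.7
```

Call:
play_rows:
  steps:
    - {"delta_pos": [0, -0.04, 0], "yaw": 0, "jaw": 0}
    - {"delta_pos": [0, -0.08, 0], "yaw": 0, "jaw": 0}
    - {"delta_pos": [0, -0.12, 0], "yaw": 0, "jaw": 0}
    - {"delta_pos": [0, -0.15, 0], "yaw": 0, "jaw": 0}
    - {"delta_pos": [0, -0.15, 0], "yaw": 0, "jaw": 0}
    - {"delta_pos": [0, -0.15, 0], "yaw": 0, "jaw": 0}
    - {"delta_pos": [0, -0.15, 0], "yaw": 0, "jaw": 0}
    - {"delta_pos": [0, -0.15, 0], "yaw": 0, "jaw": 0}

```text
clock: 19.55
eef_pos: [559.1, -89.2, 41.3]
tcp_rot: [3.141, -0.0, -0.101]
contact_force: [-1.8, -5.4, -0.3]
opening: -0.001
grasp_force: 2.8
```

Call:
play_rows:
  steps:
    - {"delta_pos": [0, -0.04, 0], "yaw": 0, "jaw": 0}
    - {"delta_pos": [0, -0.08, 0], "yaw": 0, "jaw": 0}
    - {"delta_pos": [0, -0.12, 0], "yaw": 0, "jaw": 0}
    - {"delta_pos": [0, -0.15, 0], "yaw": 0, "jaw": 0}
    - {"delta_pos": [0, -0.15, 0], "yaw": 0, "jaw": 0}
    - {"delta_pos": [0, -0.15, 0], "yaw": 0, "jaw": 0}
    - {"delta_pos": [0, -0.15, 0], "yaw": 0, "jaw": 0}
    - {"delta_pos": [0, -0.15, 0], "yaw": 0, "jaw": 0}

```text
clock: 20.35
eef_pos: [559.2, -88.6, 41.3]
tcp_rot: [3.14, -0.0, -0.101]
contact_force: [-2.3, -11.1, -0.6]
opening: -0.001
grasp_force: 5.9
```

The end stop is firm (11 N, no more travel). I'll back off along -y, rise, and check.

Call:
play_rows:
  steps:
    - {"delta_pos": [0, 0.6, 0], "yaw": 0, "jaw": 0}
    - {"delta_pos": [0, 1.5, 0], "yaw": 0, "jaw": 0}
    - {"delta_pos": [0, 2.5, 0], "yaw": 0, "jaw": 0}
    - {"delta_pos": [0, 2.5, -3], "yaw": 0, "jaw": 0}
    - {"delta_pos": [0, 2.5, -7], "yaw": 0, "jaw": 0}
    - {"delta_pos": [-3, 2.5, -11], "yaw": 0, "jaw": 0}
    - {"delta_pos": [-7, 2.5, -14], "yaw": 0, "jaw": 0}
    - {"delta_pos": [-10, 2.5, -14], "yaw": 0, "jaw": 0}

```text
clock: 21.15
eef_pos: [457.8, -102.6, 184.9]
tcp_rot: [3.141, -0.006, -0.101]
contact_force: [0.1, 0.7, -0.5]
opening: 0.005
grasp_force: 0.0
```

Call:
play_rows:
  steps:
    - {"delta_pos": [-2, 4, 0], "yaw": 0, "jaw": 0}
    - {"delta_pos": [-4, 8, 0], "yaw": 0, "jaw": 0}
    - {"delta_pos": [-6, 12, 0], "yaw": 0, "jaw": 0}
    - {"delta_pos": [-6, 16, 0], "yaw": 0, "jaw": 0}
    - {"delta_pos": [-6, 18, 0], "yaw": 0, "jaw": 0}
    - {"delta_pos": [-6, 18, 0], "yaw": 0, "jaw": 0}
    - {"delta_pos": [-6, 18, 0], "yaw": 0, "jaw": 0}
    - {"delta_pos": [-6, 18, 0], "yaw": 0, "jaw": 0}

```text
clock: 21.95
eef_pos: [379.3, -274.1, 181.1]
tcp_rot: [-3.141, 0.0, -0.101]
contact_force: [0.5, 0.2, 0.1]
opening: -0.001
grasp_force: 0.0
```

```bash
python3 - <<'E'
from h import *
print(r.sense()["contact_force"])
out=[]
for c,(x,y) in(("scene",(195,170)),("top",(240,130))):
    im,d=shot(c,c+"6")
    out.append(cv2.resize(im[y:y+115,x:x+95],None,fx=4,fy=4,interpolation=cv2.INTER_CUBIC))
    for n,z in(("knob_top",66),("slot_end",26),("board",12),("jig",0)):
        for q in vision.landmark_of(c,n)[:3]: print(c,n,q["conf"],q["uv"],world(c,q["uv"],z).round())
cv2.imwrite("pics/crop6.png",np.hstack(out)[:,:,::-1])
E
```

```text
[0.51792593 0.23243081 0.07411244]
scene knob_top 0.42 [244.2, 202.5] [559. -72.  66.]
scene knob_top 0.31 [232.6, 215.3] [ 577. -120.   66.]
scene slot_end 0.58 [248.1, 211.8] [562. -63.  26.]
scene board 0.86 [303.2, 182.8] [556. 132.  12.]
scene board 0.82 [328.1, 230.8] [727.  75.  12.]
scene board 0.59 [264.2, 259.9] [ 702. -113.   12.]
scene jig 0.8 [248.6, 234.3] [608. -94.   0.]
top knob_top 0.53 [274.0, 196.7] [568. -63.  66.]
top slot_end 0.62 [273.2, 202.5] [555. -62.  26.]
top slot_end 0.62 [319.2, 190.1] [ 593. -203.   26.]
top board 0.86 [281.5, 157.6] [698. -90.  12.]
top board 0.63 [205.4, 205.5] [549. 145.  12.]
top jig 0.55 [276.3, 188.5] [602. -73.   0.]
```

View pics/crop6.png

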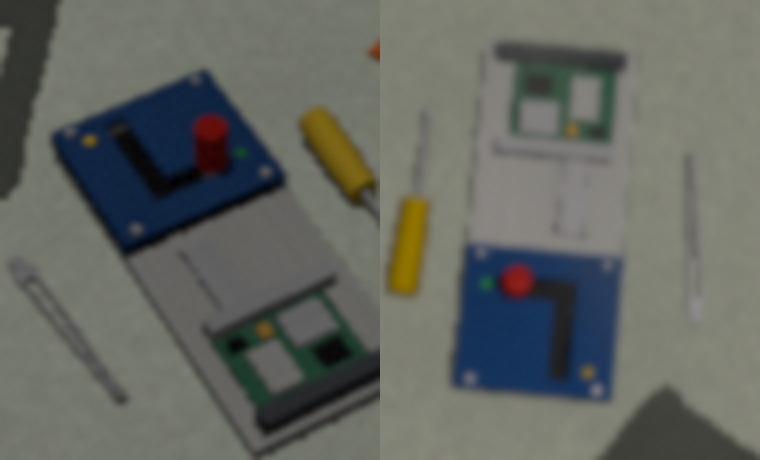

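The knob (crop left (212,145), right (518,280)) sits at the locked end by the green dot. The board is square between the jaws, the screwdriver and tweezers haven't moved, and the robot is clear.

```bash
python3 -c "
from rig import r
print(r.sign_off())"
```

```text
the job is handed in; nothing more can be done
None
```

The board is clamped: I pushed the knob to its stop at the corner and then to the stop at the locked end, and handed the job in at about 22 s. Measured forces were about 14 N at most, and the last pictures show the board square between the jaws, the screwdriver and tweezers in place, and the arm clear. No verdict was returned.

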